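# Fold the bar tools and put the garlic press away in its tray

### The job

Tidy the tool tray: push the corkscrew's raised lever down flat while it stays in its narrow compartment, and swing the garlic press's handle fully shut. Then lay the folded garlic press flat on the floor of the long empty compartment, either way round. Leave the other things on the worktop where they are.

Things in the scene. Friction and masses are not known exactly. Their poses are not given: they have to be found in the camera images.
- tray: Pale wooden tool tray, fixed to the worktop, 212 (x) x 130 (y) x 24 mm tall, floor 4 mm thick. Origin: centre of its underside; x along its length, y across, z up. The long press compartment is on the -y side, the narrow corkscrew compartment on the +y side (with a small empty space at each end). All walls reach the rim, 24 mm up.
- press_bed (a point): Centre of the press compartment's floor, 4 mm above the worktop; axes as the tray's. Inside 200 (x) x 56 (y) mm, walls 20 mm above the floor. Both long walls have a 72 mm wide gap in the middle (x -36 to 36 mm) for the fingers: on the -y side to the open worktop, on the +y side into a hollow 27 mm deep.
- cork_bed (a point): Centre of the corkscrew compartment's floor (inside 124 (x) x 30 (y) mm); axes as the tray's.
- press: Loose cast garlic press (light metal, 0.25-0.38 kg) lying on its side on the worktop; shut 48 (x) x 188 (y) x 24 mm. Origin: centre of the underside of the shut press; y along it, head and hinge at +y. Fixed handle on the -x side, outer face x = -20 mm; head (y 60 to 94) reaches x = -24. Shut, the two handles together are 44 mm wide (x -20 to 24) for y -90 to 60, z 3 to 18.
- press_handle (a joint): Angle of the press's hinged handle, rad: 0 fully shut (14 mm gap left between the handles), to 1.22 open. It turns about the upright axis at press_hinge; opening swings its end towards the press's +x. Stays where left (friction 0.01 N m); pushed slowly it turns more easily than the press slides, though the press may shift a little. Its outer face, shut, is at x = 24 mm.
- press_hinge (a point): On the press handle's hinge axis, at x 2, y 75, z 10 mm of the press's frame.
- handle_tip (a point): In the middle of the hinged handle's thickness, 24 mm short of its free end and 146 mm from press_hinge.
- corkscrew: Loose folding corkscrew (wood and steel, 0.11 kg) lying in the tray's narrow compartment, 116 (x) x 16 (y) mm, body 16 mm tall. Origin: centre of its underside; x along it, towards the lever's free end, about parallel to the tray's x.
- lever (a joint): Angle of the corkscrew's steel lever (80 x 9 x 4.5 mm), rad: 0 folded flat along the body, to 1.5 raised. Turns at lever_hinge about the corkscrew's y; raising lifts the free end from +x towards straight up. Stays where left (friction 0.015 N m). Folded, its top is 21 mm above the corkscrew's underside, 1 mm above the tray's rim.
- lever_hinge (a point): On the lever's hinge axis, at x -50, y 0, z 17.5 mm of the corkscrew's frame; axes x along the lever towards its free end, z out of its upper face, which is 3.5 mm from the axis.
- lever_tip (a point): Free end of the lever, on its upper face, 80 mm from the hinge.
- lemon_1: Bystander: lemon, about 66 x 59 x 55 mm, loose on the worktop.
- salt_shaker: Bystander: salt shaker, diameter 44, 90 mm tall, loose on the worktop.
- peeler: Bystander: peeler, dark green handle, 170 mm long, loose on the worktop.

How it is judged (in metres and radians):
At the end, for the whole second after the job is handed in: Press handle and corkscrew lever within 0.08 rad of shut; press flat on the long compartment's floor (12 mm lengthwise, 10 mm across, height 4 mm, tilt 0.08, aligned 0.1 rad); corkscrew flat on its compartment's floor (12 mm, height 4 mm, tilt 0.1 rad); both at rest (value of joint each of press_handle, lever below 0.08 rad and x of press in the frame of press_bed between -0.012 and 0.012 m and y of press in the frame of press_bed between -0.01 and 0.01 m and z of press in the frame of press_bed between -0.004 and 0.004 m and angle between press's own z axis and vertical below 0.08 rad and angle between the y axis of press and the x axis of tray, either way round below 0.1 rad and x of corkscrew in the frame of cork_bed between -0.012 and 0.012 m and y of corkscrew in the frame of cork_bed between -0.012 and 0.012 m and z of corkscrew in the frame of cork_bed between -0.004 and 0.004 m and angle between corkscrew's own z axis and vertical below 0.1 rad and linear speed of each of press, corkscrew below 0.02 m/s); the robot touches nothing.
It fails at once if the lemon is moved more than 40 mm (distance of lemon_1 from where it was at the start of the episode above 0.04 m).
It fails at once if the salt shaker is moved more than 40 mm (distance of salt_shaker from where it was at the start of the episode above 0.04 m).
It fails at once if the peeler is moved more than 40 mm (distance of peeler from where it was at the start of the episode above 0.04 m).
It also fails if it takes over 61 s, if anything falls off the work surface, if the arm or the gripper's body presses on something with over 40 N, if the wrist force passes 120 N, or if a joint passes its speed limit or range.

### The arm

A 6-joint arm with a two-finger parallel gripper is mounted at the origin on a cart in front of the work surface, level with it; the furniture and walls round the work are solid. World frame = base frame: x ahead of the robot, y to its left, z up, the work surface at z = 0. Lengths are in mm, angles in rad, forces in N, time in s.
With the tool pointing down it reaches from about 350 to 775 mm from the base axis. Payload 7.3 kg.
Tool frame: the origin (TCP) lies on the centre line of the jaws, within the pads' length; the fingertips stand finger_overhang ahead of it and the grasp point (between the pads) lies 8 mm behind it (finger_overhang is the distance from the TCP to the fingertips, in mm); z points along the fingers, y is the line along which they close (so a half turn about z gives the same grasp; the last joint's range is limited). The gripper opens to 92 mm and grips with 3 to 60 N. Pads are 19 mm wide; open, the fingers measure 130 mm over their backs; the gripper's body (75 mm by 190 mm) begins 47 mm behind the grasp point.
Start: joints at [-1.48, 0.342, 1.524, -0, 1.275, -0.146], TCP at [123.183, -510.362, 237.741] pointing down, gripper open.
Joint ranges: [-2.53, 2.53], [-0.77, 2.02], [0.04, 2.7], [-1, 4.14], [0.28, 2.66], [-3.11, 3.11]. Speed limits (rad/s): [2.57, 2.57, 3.14, 3.14, 3.14, 3.14].

### API

Orientations are given as [roll, pitch, yaw] about the fixed x, y, z axes, in that order (R = Rz(yaw) Ry(pitch) Rx(roll)).
In Python, from plant import get_obs, capture, close_job, finger_overhang gives the robot as it stands.
- The arm moves only by the shell command python3 -m inch 'ROWS'. ROWS is JSON, one flat list of numbers, 7 for each row, row after row: the turn, a rotation vector about the tool's x, y, z scaled (see below), then the shift along the tool's x, y, z scaled (see below), then the closure, from -1 (fully open) to 1 (shut). In form: [ax, ay, az, tx, ty, tz, gripper, ax, ay, az, tx, ty, tz, gripper, ...]. A call has 1 to 10 rows; each row shifts and turns the commanded pose from where the row before left it, along the tool's axes as they then stand; what a row does not reach is not made up. The controller multiplies each number of a shift by 0.8 m and each number of a turn by 1.5 rad. A row lasts 1/12 s, in which the tool goes at most 41.7 mm and 7.16 degrees, less where a joint would pass 70% of its speed; a pose out of reach is approached as far as the arm can. A call with a number of a shift or a turn outside -1 to 1 is refused whole. A call with a gripper value outside its range is refused whole. The fingers move at their own pace and stop on an object; the grip force is fixed at half the most. Time passes only in rows, so rows that do not move let the fingers close. It gives the time, the measured TCP pose, the force, the opening and the grip force at its end, in the units of the state.
- get_obs(): the state, without advancing time (a new reading comes with each control period).
- capture(name): name is "scene" or "side" or "wrist"; returns a dict with "image" (420x560x3 uint8, red, green, blue), "mtx" (3x3 intrinsics, pixels), "distortion" ([k1, k2, p1, p2, k3] as OpenCV has them; the pictures are not rectified), "pose" (4x4, takes a point from camera to world coordinates). Camera axes: x right, y up, looking along -z (the intrinsics and any distortion apply to the point x, -y, -z); pixel columns grow to the right and rows downward; lengths in mm; the calibration is good to about 2 mm. A picture is of the moment at which its call begins. There is no depth.
- close_job(): hands the job in; it is judged then, once.
The state is a dict: "time": time; "joint_positions": joint angles; "dq": joint speeds; "tau": joint torques, N m; "tool_pos": TCP position; "tcp_rot": TCP orientation; "contact_force": force on the tool from outside, world axes, zero at the start; "moment": the same for the moment, N m; "grip_width": finger opening in mm; "finger_force": force on a finger pad.
Only numpy, scipy, OpenCV 4.12 (cv2) and the standard library are available. Lean on these libraries where they do the work, as an engineer would, in place of code of your own. Each camera call takes 0.05 s, during which the arm holds its last target. There are 200 camera calls.

## Working session

There is one attempt and no reset: what is moved stays moved. The work goes in short steps, Python scripts to look and compute and a shell command to move; the robot and the scene stay as the last step left them, time stands still between calls to the robot, and variables do not carry over. Pictures are saved under pics/ and viewed, at most 10 in all, crops included, and the job is handed in when it is done.

```bash
mkdir -p pics; ls; python3 - <<'E'
from plant import get_obs,capture,finger_overhang
import cv2,numpy as np
print(finger_overhang,get_obs())
ims=[]
for n in("scene","side"):
    c=capture(n);print(n,c["mtx"],c["distortion"],c["pose"].round(3) if hasattr(c["pose"],'round') else c["pose"])
    cv2.imwrite(f"pics/{n}0.png",c["image"][...,::-1]); np.savez(f"pics/{n}0.npz",**c)
E
```

```text
pics
11.0 {'time': 0.0, 'joint_positions': array([-1.48001174e+00,  3.42733746e-01,  1.52503421e+00, -1.62053295e-05,
        1.27538686e+00, -1.45997642e-01]), 'dq': array([-0.00016543,  0.00071002,  0.00054875, -0.00068408,  0.00176853,
        0.00259925]), 'tau': array([-1.73202381e-03, -4.31250286e+01, -2.44215381e+01,  7.15850922e-02,
        5.58888889e-02, -1.26355239e-04]), 'tool_pos': array([ 123.13423823, -509.94879568,  237.03322786]), 'tcp_rot': array([-3.14004486e+00, -2.11930991e-04,  2.36786790e-01]), 'contact_force': array([-0.35184375,  0.11220791,  0.75299038]), 'moment': array([ 0.02615001,  0.00968626, -0.00929944]), 'finger_force': 0.0, 'grip_width': 91.68675728137305}
scene [[522.34021898   0.         282.50704209]
 [  0.         522.34021898 210.21955012]
 [  0.           0.           1.        ]] [-0.10285474  0.          0.          0.          0.        ] [[-5.57000e-01  5.34000e-01 -6.36000e-01 -2.97779e+02]
 [-8.30000e-01 -3.78000e-01  4.10000e-01  4.53119e+02]
 [-2.20000e-02  7.56000e-01  6.54000e-01  9.27682e+02]
 [ 0.00000e+00  0.00000e+00  0.00000e+00  1.00000e+00]]
side [[379.57683673   0.         283.34299581]
 [  0.         379.57683673 206.02701776]
 [  0.           0.           1.        ]] [-0.02979938  0.          0.          0.          0.        ] [[ 9.74000e-01  1.30000e-01 -1.84000e-01  3.63360e+02]
 [-2.24000e-01  4.96000e-01 -8.39000e-01 -8.40683e+02]
 [-1.80000e-02  8.58000e-01  5.13000e-01  5.28978e+02]
 [ 0.00000e+00  0.00000e+00  0.00000e+00  1.00000e+00]]
```

View pics/scene0.png

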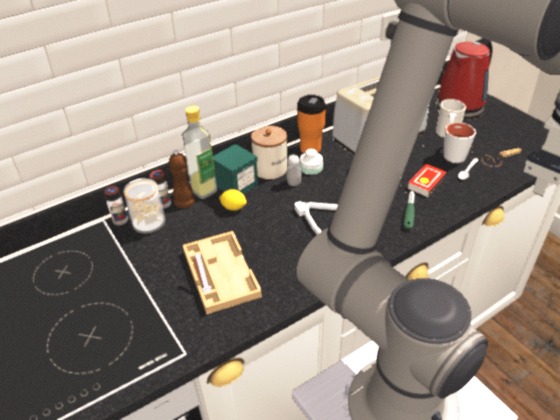

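View pics/side0.png

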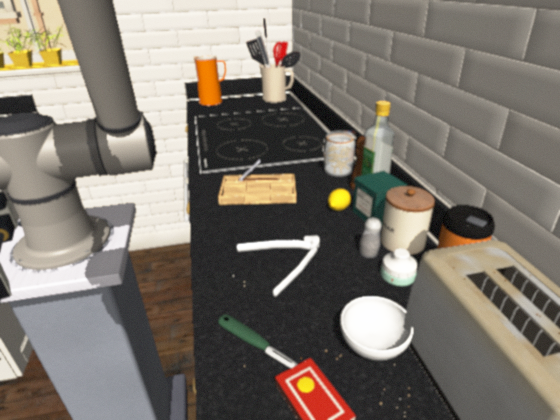

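The scene view shows the tray at about (222,270) and the press partly hidden by the arm at (300,208). The side view shows the whole press, with its head at (313,242) and handle ends at (240,246) and (277,292).

```bash
cat > h.py <<'E'
import numpy as np,cv2
from plant import get_obs,capture
def load(n): return dict(np.load(f"pics/{n}.npz"))
def shot(n,name):
    c=capture(n); np.savez(f"pics/{name}.npz",**c); return c
def ray(c,uv):
    p=cv2.undistortPoints(np.array(uv,float).reshape(-1,1,2),c["mtx"],c["distortion"]).reshape(-1,2)
    d=np.c_[p[:,0],-p[:,1],-np.ones(len(p))]@c["pose"][:3,:3].T
    return c["pose"][:3,3],d
def plane(c,uv,z):
    o,d=ray(c,uv); return (o+d*((z-o[2])/d[:,2])[:,None])[:,:2]
def tri(c1,u1,c2,u2):
    o1,d1=ray(c1,[u1]);o2,d2=ray(c2,[u2])
    d1,d2=d1[0],d2[0]
    s=np.linalg.lstsq(np.c_[d1,-d2],o2-o1,rcond=None)[0]
    a,b=o1+s[0]*d1,o2+s[1]*d2
    return (a+b)/2,np.linalg.norm(a-b)
def proj(c,P):
    P=(np.atleast_2d(P)-c["pose"][:3,3])@c["pose"][:3,:3]
    return cv2.projectPoints(P*[1,-1,-1],np.zeros(3),np.zeros(3),c["mtx"],c["distortion"])[0].reshape(-1,2)
def crop(c,x,y,w,h,s): return cv2.resize(c["image"][y:y+h,x:x+w,::-1],None,fx=s,fy=s,interpolation=cv2.INTER_CUBIC)
E
python3 - <<'E'
from h import *
s,d=load("scene0"),load("side0")
a=crop(s,170,190,160,120,2.5);b=crop(s,280,190,80,60,5);c=crop(d,200,150,160,120,2.5);e=crop(d,210,220,133,100,3)
o=np.zeros((600,800,3),np.uint8)
o[:300,:400]=a;o[:300,400:]=b;o[300:,:400]=c;o[300:,400:800]=e[:300,:400] if e.shape[1]>=400 else np.pad(e,((0,0),(0,400-e.shape[1]),(0,0)))
cv2.imwrite("pics/comp0.png",o)
E
```

```text
(no output)
```

View pics/comp0.png

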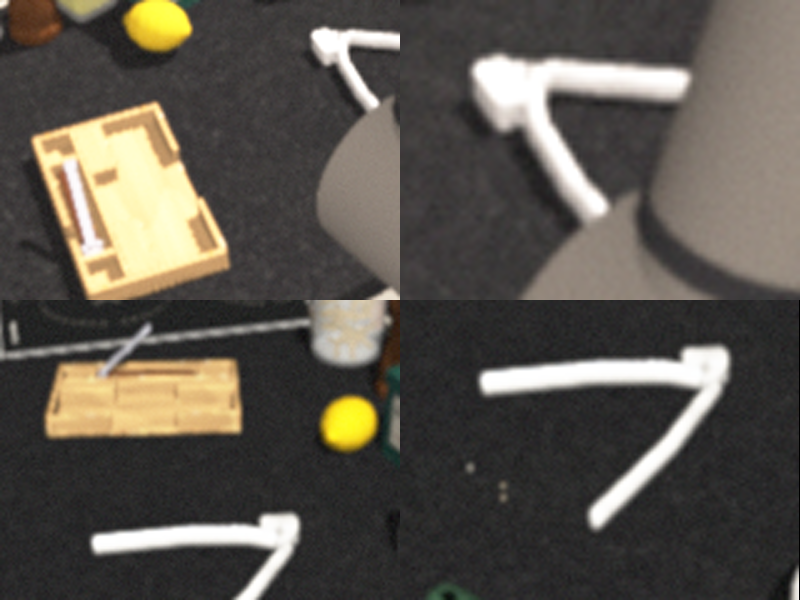

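The composite gives the tray's rim corners in both views. The lever hinges at the tray's -x end with its tip raised. The press head points about +x, with the fixed handle toward -x and the hinged handle swung toward -y.

```bash
python3 - <<'E'
from h import *
np.set_printoptions(precision=1,suppress=True)
s,d=load("scene0"),load("side0")
S=lambda l:[(170+x/2.5,190+y/2.5) for x,y in l]
D=lambda l:[(200+x/2.5,150+(y-300)/2.5) for x,y in l]
E=lambda l:[(210+(x-400)/3,220+(y-300)/3) for x,y in l]
print("tray scene",plane(s,S([(33,137),(158,103),(228,265),(89,293)]),24))
print("tray side",plane(d,D([(60,360),(238,360),(241,405),(48,408)]),24))
print("press side: fixed end mid, fixed near head, head corners, hinged tip, hinged near",plane(d,E([(484,383),(600,373),(690,365),(728,350),(725,378),(598,518),(690,415),(716,382)]),18))
print("lever side base",plane(d,D([(102,375)]),22),"scene",plane(s,S([(68,162)]),22),plane(s,S([(92,250)]),22))
for a in [((68,160),(150,325)),((92,248),(150,325)),((92,248),(102,375))]: print(tri(s,S([a[0]])[0],d,D([a[1]])[0]))
# bystanders
print(plane(s,[(233,201),(294,183),(409,213)],0))
# press extent by white mask
E
```

```text
tray scene [[613.8 161.7]
 [585.   35. ]
 [364.9  89.2]
 [407.6 206.8]]
tray side [[411.8 216. ]
 [620.9 159.6]
 [595.9  49.5]
 [387.6  97.5]]
press side: fixed end mid, fixed near head, head corners, hinged tip, hinged near [[ 407.9 -155.7]
 [ 494.  -164.9]
 [ 562.  -171.9]
 [ 595.7 -160.5]
 [ 582.7 -194. ]
 [ 460.6 -314.8]
 [ 545.6 -229.5]
 [ 574.8 -197. ]]
lever side base [[456.6 166.4]] scene [[564.6 148. ]] [[451.7 180.9]]
(array([515.7, 165.7,  78.2]), np.float64(3.518500958586837))
(array([488.8, 184.9,  43.4]), np.float64(82.02418478916084))
(array([458. , 178. ,  16.4]), np.float64(0.7691971935110044))
[[ 715.7  -36.9]
 [ 684.  -221.5]
 [ 397.  -399.2]]
```

```bash
python3 -m inch '[0,0,0.076,0,0,0,-1,0,0,0.076,0,0,0,-1,0,0,0.075,0,0,0,-1,0,0,0,0.033,-0.0324,-0.004,-1,0,0,0,0.033,-0.0324,-0.004,-1,0,0,0,0.033,-0.0324,-0.004,-1,0,0,0,0.033,-0.0324,-0.004,-1,0,0,0,0.033,-0.0324,-0.004,-1,0,0,0,0.033,-0.0324,-0.004,-1,0,0,0,0.033,-0.0324,-0.004,-1]'
python3 -m inch '[0,0,0,0.033,-0.0324,-0.004,-1,0,0,0,0.033,-0.0324,-0.004,-1,0,0,0,0.033,-0.0324,-0.004,-1,0,0,0,0.033,-0.0324,-0.004,-1,0,0,0,0.033,-0.0324,-0.004,-1,0,0,0,0.033,-0.0324,-0.004,-1,0,0,0,0,0,0,-1,0,0,0,0,0,0,-1]'
python3 - <<'E'
from h import *
c=shot("wrist","w1");cv2.imwrite("pics/w1.png",c["image"][...,::-1]);print(c["pose"].round(3),c["mtx"],c["distortion"])
o=get_obs();print(o["tool_pos"],o["tcp_rot"])
E
```

```text
time: 0.93
tool_pos: [326.8, -347.5, 260.1]
tcp_rot: [-3.141, 0.0, -0.104]
contact_force: [0.5, -0.0, -0.3]
grip_width: 91.9
finger_force: 0.0
time: 1.6
tool_pos: [500.3, -209.2, 278.7]
tcp_rot: [-3.141, 0.001, -0.1]
contact_force: [-0.4, -0.5, -0.6]
grip_width: 91.9
finger_force: 0.0
[[-9.90000e-02  9.52000e-01  2.89000e-01  5.77729e+02]
 [-9.95000e-01 -9.50000e-02 -2.90000e-02 -2.17660e+02]
 [ 0.00000e+00 -2.90000e-01  9.57000e-01  4.25683e+02]
 [ 0.00000e+00  0.00000e+00  0.00000e+00  1.00000e+00]] [[293.20193217   0.         284.79945373]
 [  0.         293.20193217 212.19683847]
 [  0.           0.           1.        ]] [-0.05040704  0.          0.          0.          0.        ]
[ 499.37623033 -210.16977615  278.64986539] [-3.14146365e+00  1.49938393e-03 -1.01960028e-01]
```

View pics/w1.png

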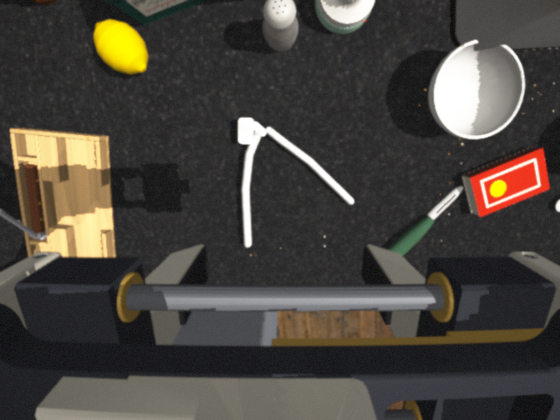

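The wrist view shows the whole press: head at (247,130), fixed handle end at (248,244), hinged handle end at (351,202). The lemon, shaker and peeler are clear of it.

```bash
cat > meas.py <<'E'
from h import *
def press(c,box):
    x,y,w,h=box
    g=np.zeros(c["image"].shape[:2],np.uint8); m=(c["image"].min(2)>120).astype(np.uint8); g[y:y+h,x:x+w]=m[y:y+h,x:x+w]
    n,l,st,_=cv2.connectedComponentsWithStats(g); k=1+np.argmax(st[1:,4])
    vu=np.argwhere(l==k)[:,::-1]
    return plane(c,vu,17)
E
python3 - <<'E'
from meas import *
np.set_printoptions(precision=1,suppress=True)
c=load("w1");P=press(c,(225,105,140,150))
print(len(P),P.min(0),P.max(0))
# fixed handle: points x from min to 540 with y upper branch
import numpy as np
F=P[(P[:,0]<530)&(P[:,1]>-195)]
H=P[(P[:,1]<-200)]
def line(Q):
    v=cv2.fitLine(Q.astype(np.float32),cv2.DIST_L2,0,.01,.01).ravel();return v
f,h=line(F),line(H);print(f,np.degrees(np.arctan2(f[1],f[0])));print(h,np.degrees(np.arctan2(h[1],h[0])))
for x in range(400,620,10):
    q=P[abs(P[:,0]-x)<4];
    if len(q): print(x,np.unique(q[:,1].round(0)))
E
```

```text
2364 [ 405.1 -306.6] [ 592.3 -139.3]
[   1.    -0.1  470.5 -151.5] -7.250762
[   0.7    0.7  516.2 -252.6] 43.734318
410 [-150. -149. -148. -147. -146. -145. -144. -143. -142. -141. -140. -139.]
420 [-152. -151. -150. -149. -148. -147. -146. -145. -144. -143. -142. -141.
 -140.]
430 [-153. -152. -151. -150. -149. -148. -147. -146. -145. -144. -143. -142.]
440 [-153. -152. -151. -150. -149. -148. -147. -146. -145. -144. -143. -142.]
450 [-154. -153. -152. -151. -150. -149. -148. -147. -146. -145. -144. -143.]
460 [-307. -305. -304. -302. -301. -299. -298. -297. -296. -295. -155. -154.
 -153. -152. -151. -150. -149. -148. -147. -146. -145. -144.]
470 [-304. -303. -302. -301. -300. -298. -297. -295. -294. -293. -292. -291.
 -290. -288. -287. -285. -156. -155. -154. -153. -152. -151. -150. -149.
 -148. -147. -146. -145. -144.]
480 [-296. -294. -293. -292. -291. -290. -289. -288. -287. -286. -284. -283.
 -282. -281. -280. -279. -277. -157. -156. -155. -154. -153. -152. -151.
 -150. -149. -148. -147. -146.]
490 [-287. -286. -285. -283. -282. -281. -280. -279. -278. -277. -276. -275.
 -274.
[... 1709 characters left out ...]
. -205. -204. -203. -202. -201. -200. -199. -198. -197.
 -196. -195. -194. -193. -192. -191. -190. -189. -188. -187. -186. -185.
 -184. -183. -182. -181. -180. -179. -178. -177. -176. -175. -174. -173.
 -172. -171. -170. -169. -168. -167. -166. -165. -164. -163. -162. -161.
 -160. -159. -158. -157. -156. -155. -154. -153. -151.]
580 [-196. -195. -188. -187. -186. -185. -184. -183. -182. -181. -180. -179.
 -178. -177. -176. -175. -174. -173. -172. -171. -170. -169. -168. -167.
 -166. -165. -164. -163. -162. -161. -160. -159. -158. -157. -156. -155.
 -154.]
590 [-177. -176. -175. -174. -173. -172. -171. -170. -169. -168. -167. -166.
 -165. -164. -163. -162. -161. -160. -159. -158. -157. -156.]
```

```bash
python3 -m inch '[0,0,0,0.0145,0.0365,0.03,1,0,0,0,0.0145,0.0365,0.03,1,0,0,0,0.0145,0.0365,0.03,1,0,0,0,0,0,0.045,1,0,0,0,0,0,0.045,1,0,0,0,0,0,0.045,1,0,0,0,0,0,0.045,1,0,0,0,0,0,0.035,1,0,0,0,0,0,0.02,1,0,0,0,0,0,0.005,1]'
cat > to.py <<'E'
# python3 to.py x y z [x y z ...]: tool-axis shifts (scaled) from the present pose, then leg by leg
import sys;from h import *
o=get_obs();p=o["tool_pos"];w=o["tcp_rot"][2];print(p.round(1),round(w,3))
c,s=np.cos(w),np.sin(w)
for q in np.array(sys.argv[1:],float).reshape(-1,3):
    d=(q-p)/800;print(q,"t",[round(d[0]*c+d[1]*s,4),round(d[0]*s-d[1]*c,4),round(-d[2],4)]);p=q
E
python3 to.py 511.3 -286.1 15 492.7 -274.7 15 476.9 -260.5 15 463.8 -243.7 15 453.7 -224.9 15 450 -215 15
```

```text
time: 2.48
tool_pos: [521.7, -301.3, 11.7]
tcp_rot: [-3.138, 0.006, -0.106]
contact_force: [-1.1, -0.4, -0.0]
grip_width: 29.8
finger_force: 0.0
[ 521.7 -301.3   11.7] -0.106
[ 511.3 -286.1   15. ] t [np.float64(-0.0149), np.float64(-0.0176), np.float64(-0.0041)]
[ 492.7 -274.7   15. ] t [np.float64(-0.0246), np.float64(-0.0117), np.float64(-0.0)]
[ 476.9 -260.5   15. ] t [np.float64(-0.0215), np.float64(-0.0156), np.float64(-0.0)]
[ 463.8 -243.7   15. ] t [np.float64(-0.0185), np.float64(-0.0192), np.float64(-0.0)]
[ 453.7 -224.9   15. ] t [np.float64(-0.015), np.float64(-0.022), np.float64(-0.0)]
[ 450. -215.   15.] t [np.float64(-0.0059), np.float64(-0.0118), np.float64(-0.0)]
```

```bash
python3 -m inch '[0,0,0,0,0,-0.004,1,0,0,0,0,0,0,1,0,0,0,0,0,0,1,0,0,0,-0.0075,-0.009,0,1,0,0,0,-0.0075,-0.009,0,1,0,0,0,-0.006,-0.003,0,1,0,0,0,-0.006,-0.003,0,1,0,0,0,-0.006,-0.003,0,1,0,0,0,-0.006,-0.003,0,1,0,0,0,-0.006,-0.004,0,1]'
python3 -m inch '[0,0,0,-0.005,-0.004,0,1,0,0,0,-0.005,-0.004,0,1,0,0,0,-0.005,-0.004,0,1,0,0,0,-0.005,-0.005,0,1,0,0,0,-0.005,-0.005,0,1,0,0,0,-0.004,-0.005,0,1,0,0,0,-0.004,-0.005,0,1,0,0,0,-0.004,-0.006,0,1,0,0,0,-0.004,-0.006,0,1,0,0,0,-0.004,-0.006,0,1]'
python3 - <<'E'
from h import *
c=shot("wrist","w2");d=shot("side","s2")
o=np.zeros((420,800,3),np.uint8);o[:,:400]=c["image"][:,80:480,::-1];o[:300,400:]=crop(d,210,220,134,100,3)[:300,:400];cv2.imwrite("pics/w2.png",o)
E
python3 to.py 453.7 -224.9 15 450 -215 15
```

```text
time: 3.32
tool_pos: [491.9, -271.0, 19.0]
tcp_rot: [3.141, -0.001, -0.104]
contact_force: [1.0, -0.4, 0.3]
grip_width: 0.6
finger_force: 0.5
time: 4.15
tool_pos: [460.0, -226.7, 18.5]
tcp_rot: [3.142, 0.0, -0.104]
contact_force: [-0.3, -1.2, 0.5]
grip_width: 0.3
finger_force: 0.3
[ 459.7 -226.1   18.4] -0.103
[ 453.7 -224.9   15. ] t [np.float64(-0.0076), np.float64(-0.0008), np.float64(0.0043)]
[ 450. -215.   15.] t [np.float64(-0.0059), np.float64(-0.0118), np.float64(-0.0)]
```

View pics/w2.png

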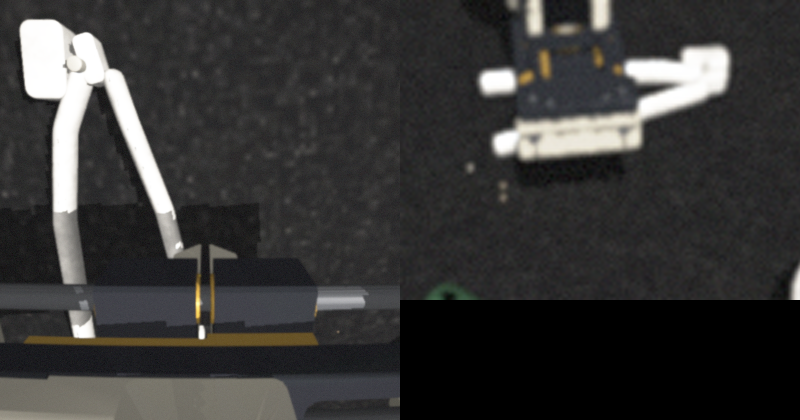

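The handle has swung to about 12° (tips near (490,80) and (505,143) in the side crop), and the press has barely shifted. I'll push a little more, then back off, rise and look.

```bash
python3 -m inch '[0,0,0,-0.001,-0.006,0,1,0,0,0,-0.001,-0.006,0,1,0,0,0,-0.001,-0.006,0,1,0,0,0,-0.001,-0.006,0,1,0,0,0,0,0,0,1,0,0,0,0,0.025,0,1,0,0,0,0,0,-0.045,0,0,0,0,0.015,-0.01,-0.045,-1,0,0,0,0.02,-0.01,-0.04,-1,0,0,0,0.01,-0.01,-0.04,-1]'
python3 -m inch '[0,0,0,0,-0.01,-0.04,-1,0,0,0,0,-0.01,-0.04,-1,0,0,0,0,0,-0.02,-1,0,0,0,0,0,0,-1]'
cat > look.py <<'E'
from meas import *
import sys
c=shot("wrist",sys.argv[1])
m=(c["image"].min(2)>110).astype(np.uint8);m[:80]=0;m[250:]=0;m[:,:150]=0;m[:,340:]=0
n,l,st,ce=cv2.connectedComponentsWithStats(m);print(st[1:][st[1:,4]>300])
k=1+np.argmax(st[1:,4])
P=plane(c,np.argwhere(l==k)[:,::-1],17);np.save("pics/P.npy",P)
r=cv2.minAreaRect(P.astype(np.float32));print("rect",np.round(r[0],1),np.round(r[1],1),round(r[2],2))
print(cv2.boxPoints(r).round(1))
a=np.radians(-6.5);u=np.array([np.cos(a),np.sin(a)]);v=np.array([u[1],-u[0]])
Y=P@u;X=P@v
print("Y",Y.min().round(1),Y.max().round(1))
for y in np.arange(Y.min()+5,Y.max(),12):
    q=np.sort(X[abs(Y-y)<2.5]);g=np.where(np.diff(q)>3)[0];print(round(y-Y.max()+94),q[0].round(1),[(q[i].round(1),q[i+1].round(1)) for i in g],q[-1].round(1))
E
python3 look.py w3; python3 to.py 450 -200 100
```

```text
time: 5.08
tool_pos: [496.5, -207.5, 156.3]
tcp_rot: [3.141, -0.001, -0.104]
contact_force: [0.3, -0.6, 0.5]
grip_width: 22.6
finger_force: 0.0
time: 5.42
tool_pos: [498.9, -191.8, 238.8]
tcp_rot: [3.138, -0.008, -0.103]
contact_force: [1.0, 0.2, -0.4]
grip_width: 49.1
finger_force: 0.0
[[ 246  115   48  135 2706]]
rect [ 503.3 -174.5] [ 56.  175.8] 85.82
[[ 413.6 -196. ]
 [ 588.9 -208.8]
 [ 593.  -153. ]
 [ 417.7 -140.2]]
Y 432.5 606.9
-75 92.0 [(np.float64(103.0), np.float64(136.9))] 146.5
-63 92.2 [(np.float64(101.8), np.float64(136.8))] 146.3
-51 91.2 [(np.float64(101.9), np.float64(136.6))] 146.1
-39 91.4 [(np.float64(102.1), np.float64(136.5))] 145.8
-27 90.4 [(np.float64(102.2), np.float64(135.0))] 144.3
-15 90.6 [(np.float64(101.1), np.float64(134.9))] 144.1
-3 90.9 [(np.float64(101.3), np.float64(133.5))] 143.9
9 92.4 [(np.float64(102.7), np.float64(132.1))] 142.4
21 93.9 [(np.float64(104.1), np.float64(129.4))] 139.6
33 95.4 [(np.float64(105.5), np.float64(128.1))] 138.2
45 96.8 [(np.float64(108.1), np.float64(125.5))] 135.5
57 92.2 [(np.float64(114.4), np.float64(124.2))] 134.2
69 87.4 [] 131.6
81 87.7 [(np.float64(109.6), np.float64(113.2))] 124.2
93 89.1 [] 108.4
[ 497.9 -191.7  236.3] -0.103
[ 450. -200.  100.] t [np.float64(-0.0585), np.float64(0.0165), np.float64(0.1704)]
```

```bash
python3 -m inch '[0,0,0.007,0,0,0,-1,0,0,0,0.0084,-0.0235,0.01,-1,0,0,0,0,0,0.045,-1,0,0,0,0,0,0.045,-1,0,0,0,0,0,0.045,-1,0,0,0,0,0,0.045,-1,0,0,0,0,0,0.04,-1,0,0,0,0,0,0.03,-1,0,0,0,0,0,0.01,-1,0,0,0,0,0,0,-1]'; python3 to.py 506.7 -173.8 15
```

```text
time: 6.3
tool_pos: [503.5, -172.8, 15.4]
tcp_rot: [-3.139, 0.007, -0.115]
contact_force: [0.3, 0.1, 1.0]
grip_width: 91.8
finger_force: 0.0
[ 503.5 -172.8   15.4] -0.115
[ 506.7 -173.8   15. ] t [np.float64(0.0041), np.float64(0.0008), np.float64(0.0005)]
```

```bash
python3 -m inch '[0,0,0,0.004,0,0,-1,0,0,0,0,0,0,1,0,0,0,0,0,0,1,0,0,0,0,0,0,1,0,0,0,0,0,0,1,0,0,0,0,0,0,1,0,0,0,0,0,0,1,0,0,0,0,0,0,1,0,0,0,0,0,0,1,0,0,0,0,0,0,1]'; python3 - <<'E'
from h import *
c=shot("wrist","w4");d=shot("side","s4")
o=np.zeros((420,800,3),np.uint8);o[:,:400]=c["image"][:,80:480,::-1];o[:300,400:]=crop(d,210,220,134,100,3)[:300,:400];cv2.imwrite("pics/w4.png",o)
E
python3 to.py 506 -173 100
```

```text
time: 7.13
tool_pos: [508.7, -173.8, 18.5]
tcp_rot: [-3.141, 0.001, -0.114]
contact_force: [-1.4, 1.3, 2.0]
grip_width: 40.7
finger_force: 29.9
[ 508.7 -173.8   18.5] -0.114
[ 506. -173.  100.] t [np.float64(-0.0035), np.float64(-0.0006), np.float64(-0.1019)]
```

View pics/w4.png

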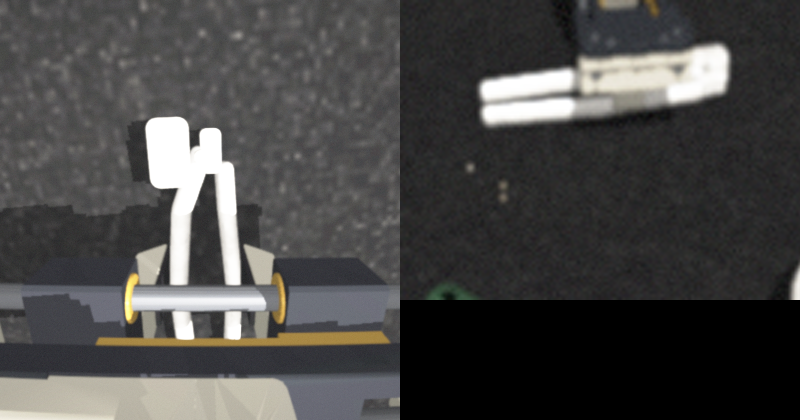

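The handles look parallel in both views, so the press is shut between the pads. Its head is at about columns 227–268 and rows 118–187 of the full wrist image.

```bash
python3 - <<'E'
from h import *
np.set_printoptions(precision=1,suppress=True)
c=load("w4");o=get_obs();p=o["tool_pos"][:2];w=o["tcp_rot"][2]
tx=np.array([np.cos(w),np.sin(w)]);ty=np.array([np.sin(w),-np.cos(w)])
m=(c["image"].min(2)>130).astype(np.uint8);m[:100]=0;m[195:]=0;m[:,:215]=0;m[:,320:]=0
f=lambda uv,z:np.c_[(plane(c,uv,z)-p)@tx,(plane(c,uv,z)-p)@ty]
u=np.argwhere(m)[:,::-1];q=f(u,24)
H=q[(u[:,0]<272)];print("head x range",H[:,0].min(),H[:,0].max(),"y",H[:,1].min(),H[:,1].max())
for a in range(120,190,8):
    k=u[u[:,1]==a];print(f([(k[:,0].min(),a)],24))
# handle edges at rows 200..245
for a in(200,220,240,250):
    r=c["image"][a].min(1);k=np.where(r[215:330]>130)[0]+215;print(a,k.min(),k.max(),f([(k.min(),a),(k.max(),a)],18))
# tray from w1: rim
c=load("w1");print(plane(c,[(11,128),(108,136)],24))
E
```

```text
head x range 44.33470979616184 81.28492692170285 y -27.319884215432165 -5.83196612929716
[[ 79.5 -25.2]]
[[ 76.  -27.2]]
[[ 72.3 -26.9]]
[[ 68.6 -27.1]]
[[ 64.9 -26.8]]
[[ 61.1 -26.6]]
[[ 57.2 -26.3]]
[[ 53.3 -26.5]]
[[ 49.4 -25.2]]
200 254 315 [[ 39.7 -15.3]
 [ 39.7  16.4]]
220 251 316 [[ 28.8 -17.2]
 [ 28.8  17.3]]
240 250 318 [[ 17.4 -18.1]
 [ 17.4  18.8]]
250 228 329 [[ 11.4 -30.4]
 [ 11.5  25. ]]
[[615.4 159.6]
 [587.6  22.1]]
```

```bash
python3 -m inch '[0,0,0,0,0,0,-0.5,0,0,0,0,0,0,-1,0,0,0,0,0,0,-1,0,0,0,0,0,0,-1,0,0,0,0,0,0,-1,0,0,0,0,0,-0.03,-1,0,0,0,0,0,-0.045,-1,0,0,0,0,0,-0.045,-1]'
python3 -m inch '[0,0,0,-0.0155,-0.0387,-0.02,-1,0,0,0,-0.0155,-0.0387,-0.02,-1,0,0,0,-0.0155,-0.0387,-0.02,-1,0,0,0,-0.0155,-0.0387,-0.02,-1,0,0,0,-0.0155,-0.0387,-0.02,1,0,0,0,-0.0155,-0.0387,-0.02,1,0,0,0,-0.0155,-0.0387,-0.02,1,0,0,0,-0.0155,-0.0387,-0.02,1,0,0,0,-0.0155,-0.0387,-0.02,1]'
python3 -m inch '[0,0,0,0,0,0,1,0,0,0,0,0,0,1]'
python3 - <<'E'
from h import *
c=shot("wrist","w5");cv2.imwrite("pics/w5.png",crop(c,160,60,267,200,3))
E
python3 to.py 430 115 260
```

```text
time: 7.9
tool_pos: [508.2, -173.7, 114.7]
tcp_rot: [-3.141, 0.003, -0.114]
contact_force: [0.5, 0.3, -0.4]
grip_width: 88.7
finger_force: 0.0
time: 8.65
tool_pos: [429.0, 116.9, 259.4]
tcp_rot: [-3.142, -0.001, -0.114]
contact_force: [1.1, 0.1, -0.5]
grip_width: 63.0
finger_force: 0.0
time: 8.82
tool_pos: [429.8, 116.7, 259.3]
tcp_rot: [-3.141, -0.002, -0.111]
contact_force: [-0.1, -0.6, 0.1]
grip_width: 49.9
finger_force: 0.0
[429.8 115.7 258.5] -0.112
[430. 115. 260.] t [np.float64(0.0004), np.float64(0.0008), np.float64(-0.0019)]
```

View pics/w5.png

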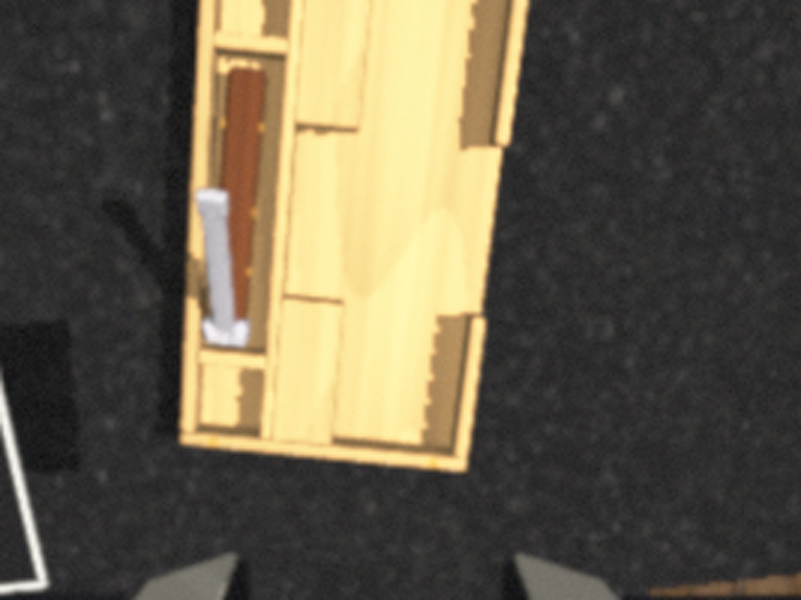

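The wrist view shows the tray with both compartments. In the full image its near rim corners are at (220,207) and (316,217). The lever hinges at (235,170), its raised tip is at (230,127), and the corkscrew body lies along the narrow compartment.

```bash
cat > tray.py <<'E'
from h import *
import sys
c=load(sys.argv[1])
hsv=cv2.cvtColor(c["image"],cv2.COLOR_RGB2HSV)
m=cv2.inRange(hsv,(8,50,70),(30,255,255));m[238:]=0
n,l,st,_=cv2.connectedComponentsWithStats(m);k=1+np.argmax(st[1:,4]);print(st[k])
P=plane(c,np.argwhere(l==k)[:,::-1],24).astype(np.float32)
r=cv2.minAreaRect(cv2.convexHull(P));print(r);print(cv2.boxPoints(r).round(1))
E
python3 tray.py w5
python3 - <<'E'
from h import *
c=load("w5");f=lambda l,z:plane(c,[(160+x/3,60+y/3) for x,y in l],z).round(1)
print("near corners",f([(181,441),(467,471)],24))
print("cork body top far-end, cork compartment near/far walls",f([(250,68)],16+4),f([(233,352),(250,50)],24))
print("hinge block",f([(226,333)],22))
print("press comp floor edges near: ",f([(333,440),(428,446)],24), "gap right",f([(500,146),(484,316)],24),"gap left",f([(290,128),(285,297)],24))
E
```

```text
[  219    35   120   183 17743]
((498.6868896484375, 121.56663513183594), (133.32119750976562, 214.95367431640625), 78.12213897705078)
[[379.8  78.5]
 [590.1  34.2]
 [617.6 164.7]
 [407.2 208.9]]
near corners [[409.6 206.2]
 [381.2  78.7]]
cork body top far-end, cork compartment near/far walls [[562.  152.5]] [[447.1 176.5]
 [568.2 151.1]]
hinge block [[455.5 178.6]]
press comp floor edges near:  [[402.5 137.7]
 [395.   95.3]] gap right [[520.2  53.7]
 [450.8  65.7]] gap left [[536.6 139. ]
 [468.3 150.4]]
```

```bash
python3 -m inch '[0,0,0.063,0,0,0,1,0,0,0,0.016,-0.016,0.037,1,0,0,0,0.016,-0.016,0.037,1,0,0,0,0.016,-0.016,0.037,1,0,0,0,0.016,-0.016,0.037,1,0,0,0,0.016,-0.016,0.037,1,0,0,0,0,0,0,1,0,0,0,0,0,0,1]'; python3 to.py 505.3 164.6 110 505.3 164.6 37
```

```text
time: 9.53
tool_pos: [504.8, 163.3, 107.8]
tcp_rot: [3.139, 0.006, -0.21]
contact_force: [0.6, 0.0, 0.6]
grip_width: 0.9
finger_force: 0.0
[504.8 163.3 107.8] -0.21
[505.3 164.6 110. ] t [np.float64(0.0003), np.float64(-0.0017), np.float64(-0.0027)]
[505.3 164.6  37. ] t [np.float64(0.0), np.float64(-0.0), np.float64(0.0912)]
```

```bash
python3 -m inch '[0,0,0,0,0,0.01,1,0,0,0,0,0,0.01,1,0,0,0,0,0,0.01,1,0,0,0,0,0,0.01,1,0,0,0,0,0,0.01,1,0,0,0,0,0,0.01,1,0,0,0,0,0,0.008,1,0,0,0,0,0,0.008,1,0,0,0,0,0,0.006,1,0,0,0,0,0,0,1]'; python3 to.py 505.3 164.6 37
```

```text
time: 10.37
tool_pos: [505.1, 164.8, 43.7]
tcp_rot: [3.141, 0.002, -0.209]
contact_force: [-0.1, 0.3, -0.1]
grip_width: 0.5
finger_force: 0.0
[505.1 164.8  43.7] -0.209
[505.3 164.6  37. ] t [np.float64(0.0003), np.float64(0.0001), np.float64(0.0084)]
```

```bash
python3 -m inch '[0,0,0,0,0,0.003,1,0,0,0,0,0,0.003,1,0,0,0,0,0,0.002,1,0,0,0,0,0,0,1]'; python3 -m inch '[0,0,0,0,0,0.0015,1,0,0,0,0,0,0,1]'
```

```text
time: 10.7
tool_pos: [505.7, 164.8, 38.3]
tcp_rot: [3.141, 0.0, -0.209]
contact_force: [0.0, -0.4, -0.3]
grip_width: 0.2
finger_force: 0.0
time: 10.87
tool_pos: [505.8, 164.8, 37.3]
tcp_rot: [3.142, -0.0, -0.209]
contact_force: [-0.2, -0.4, -0.6]
grip_width: 0.7
finger_force: 0.0
```

```bash
python3 -m inch '[0,0,0,0,0,0.0012,1,0,0,0,0,0,0.0012,1,0,0,0,0,0,0,1]';python3 -m inch '[0,0,0,0,0,0.0012,1,0,0,0,0,0,0,1]'
```

```text
time: 11.12
tool_pos: [505.9, 164.9, 36.0]
tcp_rot: [-3.141, -0.001, -0.209]
contact_force: [-1.6, -0.8, 6.5]
grip_width: 0.4
finger_force: 3.0
time: 11.28
tool_pos: [506.0, 164.9, 35.7]
tcp_rot: [-3.141, -0.001, -0.209]
contact_force: [-3.9, 0.0, 12.2]
grip_width: 0.2
finger_force: 6.1
```

```bash
python3 -m inch '[0,0,0,0,0,-0.03,1,0,0,0,0,0,-0.045,-1,0,0,0,-0.016,0.016,-0.04,-1,0,0,0,-0.016,0.016,-0.04,-1,0,0,0,-0.016,0.016,-0.04,-1,0,0,0,-0.016,0.016,-0.04,-1,0,0,0,-0.016,0.016,-0.04,-1,0,0,0,0,0,0,-1,0,0,0,0,0,0,-1]'
python3 - <<'E'
from h import *
c=shot("wrist","w6");cv2.imwrite("pics/w6.png",crop(c,160,30,267,230,2.6))
E
python3 tray.py w6;python3 to.py 506 -173 120
```

```text
time: 12.03
tool_pos: [430.3, 115.3, 256.3]
tcp_rot: [-3.14, -0.005, -0.209]
contact_force: [0.3, 0.1, -1.1]
grip_width: 49.3
finger_force: 0.0
[  211    41   113   176 17760]
((499.053955078125, 121.42652130126953), (133.2446746826172, 214.2967071533203), 78.04927825927734)
[[380.4  78.4]
 [590.1  34.1]
 [617.7 164.4]
 [408.  208.8]]
[429.9 115.5 254.7] -0.209
[ 506. -173.  120.] t [np.float64(0.1678), np.float64(0.333), np.float64(0.1684)]
```

View pics/w6.png

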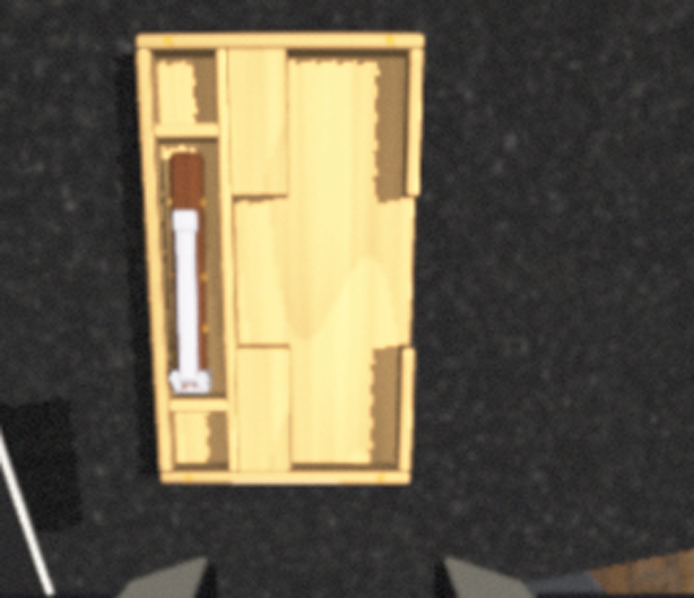

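The lever is down flat along the corkscrew (crop (187,215) to (190,380)), inside its compartment. Back to the press.

```bash
python3 -m inch '[0,0,0,0.0183,0.0371,0,-1,0,0,0,0.0183,0.0371,0,-1,0,0,0,0.0183,0.0371,0,-1,0,0,0,0.0183,0.0371,0,-1,0,0,0,0.0183,0.0371,0,-1,0,0,0,0.0183,0.0371,0,-1,0,0,0,0.0183,0.0371,0,-1,0,0,0,0.0183,0.0371,0,-1,0,0,0,0.0183,0.0371,0,-1,0,0,-0.0633,0,0,0,-1]'
python3 -m inch '[0,0,0,0,0,0,-1,0,0,0,0,0,0,-1]'
sed -i 's/m\[:80\]=0;m\[250:\]=0/m[:80]=0;m[256:]=0/' look.py; python3 look.py w7; python3 to.py 503.2 -173.2 20
```

```text
time: 12.92
tool_pos: [504.3, -178.1, 251.6]
tcp_rot: [3.141, 0.003, -0.118]
contact_force: [-1.8, -0.2, -0.6]
grip_width: 91.9
finger_force: 0.0
time: 13.08
tool_pos: [503.1, -172.7, 252.5]
tcp_rot: [-3.14, 0.003, -0.116]
contact_force: [0.1, 0.1, -0.6]
grip_width: 92.2
finger_force: 0.0
[[ 262  116   42  139 2642]]
rect [ 497.3 -173.7] [ 45.3 188.5] 88.99
[[ 402.7 -194.7]
 [ 591.2 -198. ]
 [ 592.  -152.7]
 [ 403.5 -149.4]]
Y 418.3 606.0
-89 102.5 [(np.float64(112.5), np.float64(129.5))] 138.1
-77 101.2 [(np.float64(112.5), np.float64(129.4))] 137.9
-65 100.0 [(np.float64(111.2), np.float64(129.3))] 139.1
-53 100.1 [(np.float64(109.9), np.float64(129.2))] 139.0
-41 98.9 [(np.float64(109.9), np.float64(129.1))] 138.8
-29 97.7 [(np.float64(108.6), np.float64(129.0))] 138.6
-17 96.5 [(np.float64(107.4), np.float64(128.9))] 138.4
-5 95.4 [(np.float64(106.1), np.float64(128.8))] 139.5
7 95.6 [(np.float64(106.2), np.float64(127.4))] 138.1
19 97.1 [(np.float64(107.6), np.float64(126.0))] 136.6
31 97.3 [(np.float64(107.7), np.float64(124.6))] 135.1
43 97.5 [(np.float64(109.1), np.float64(123.3))] 133.7
55 100.2 [(np.float64(113.0), np.float64(122.0))] 132.2
67 87.6 [] 130.8
79 86.7 [] 124.4
91 86.9 [(np.float64(108.2), np.float64(115.6))] 121.9
[ 503.2 -172.3  253. ] -0.116
[ 503.2 -173.2   20. ] t [np.float64(0.0002), np.float64(0.0011), np.float64(0.2912)]
```

```bash
python3 -m inch '[0,0,-0.02,0,0.003,0.01,-1,0,0,0,0,0,0.045,-1,0,0,0,0,0,0.045,-1,0,0,0,0,0,0.045,-1,0,0,0,0,0,0.045,-1,0,0,0,0,0,0.045,-1,0,0,0,0,0,0.04,-1,0,0,0,0,0,0.02,-1,0,0,0,0,0,0,-1,0,0,0,0,0,0,-1]'; python3 to.py 503.4 -175.1 14.5
```

```text
time: 13.97
tool_pos: [502.8, -174.4, 18.0]
tcp_rot: [-3.141, 0.002, -0.084]
contact_force: [-0.9, -0.3, 1.2]
grip_width: 91.3
finger_force: 0.0
[ 502.8 -174.4   18. ] -0.084
[ 503.4 -175.1   14.5] t [np.float64(0.0008), np.float64(0.0009), np.float64(0.0044)]
```

Close the gripper and lift.

```bash
python3 -m inch '[0,0,0,0,0.001,0.004,-1,0,0,0,0,0,0,1,0,0,0,0,0,0,1,0,0,0,0,0,0,1,0,0,0,0,0,0,1,0,0,0,0,0,0,1,0,0,0,0,0,0,1,0,0,0,0,0,0,1]'; python3 -m inch '[0,0,0,0,0,-0.015,1,0,0,0,0,0,-0.02,1,0,0,0,0,0,-0.03,1,0,0,0,0,0,-0.03,1,0,0,0,0,0,0,1,0,0,0,0,0,0,1]'
cat > held.py <<'E'
from h import *
import sys
np.set_printoptions(precision=1,suppress=True)
c=shot("wrist",sys.argv[1]);o=get_obs();p=o["tool_pos"];w=o["tcp_rot"][2];z0=p[2]-float(sys.argv[2]) # press underside height
tx=np.array([np.cos(w),np.sin(w)]);ty=np.array([np.sin(w),-np.cos(w)])
f=lambda uv,z:np.c_[(plane(c,uv,z)-p[:2])@tx,(plane(c,uv,z)-p[:2])@ty]
m=(c["image"].min(2)>130).astype(np.uint8);m[:100]=0;m[:,:215]=0;m[:,320:]=0
for a in range(100,262,6):
    k=np.where(m[a,:])[0]
    if len(k):
        q=f([(k.min(),a),(k.max(),a)],z0+24 if a<195 else z0+18);print(a,k.min(),k.max(),q.ravel())
cv2.imwrite(f"pics/{sys.argv[1]}.png",c["image"][60:,80:480,::-1])
E
python3 held.py w8 15; python3 to.py 503.4 -175.1 14.5
```

```text
time: 14.63
tool_pos: [503.1, -176.4, 15.3]
tcp_rot: [3.141, -0.0, -0.084]
contact_force: [-0.2, -0.2, 0.1]
grip_width: 49.6
finger_force: 0.0
time: 15.13
tool_pos: [503.8, -176.7, 92.4]
tcp_rot: [3.14, -0.003, -0.084]
contact_force: [0.1, 0.6, 0.2]
grip_width: 9.8
finger_force: 0.0
112 250 266 [ 83.7 -14.7  83.7  -7.5]
118 243 272 [ 81.1 -18.   81.1  -4.8]
124 243 294 [ 78.5 -18.1  78.5   5.2]
130 243 294 [ 75.8 -18.2  75.8   5.3]
136 244 294 [ 73.1 -17.8  73.1   5.3]
142 244 294 [ 70.4 -17.9  70.4   5.3]
148 244 303 [ 67.7 -18.   67.6   9.5]
154 245 303 [ 64.9 -17.7  64.9   9.6]
160 248 304 [ 62.1 -16.3  62.1  10.1]
166 262 304 [59.2 -9.8 59.2 10.1]
172 260 305 [ 56.4 -10.8  56.4  10.7]
178 259 305 [ 53.5 -11.3  53.5  10.7]
184 259 306 [ 50.6 -11.4  50.6  11.3]
190 258 306 [ 47.6 -12.   47.6  11.3]
196 258 307 [ 43.2 -12.6  43.2  12.4]
202 258 307 [ 40.  -12.7  40.   12.4]
208 258 308 [ 36.8 -12.8  36.8  13. ]
214 257 308 [ 33.6 -13.4  33.6  13.1]
220 257 309 [ 30.3 -13.4  30.3  13.7]
226 257 310 [ 27.  -13.5  27.   14.3]
232 257 310 [ 23.6 -13.6  23.6  14.4]
238 257 310 [ 20.2 -13.7  20.2  14.5]
244 257 310 [ 16.8 -13.8  16.8  14.6]
250 254 316 [ 13.3 -15.5  13.3  17.9]
256 245 319 [  9.7 -20.5   9.7  19.7]
[ 503.1 -176.3   91.3] -0.084
[ 503.4 -175.1   14.5] t [np.float64(0.0003), np.float64(-0.0015), np.float64(0.096)]
```

View pics/w8.png

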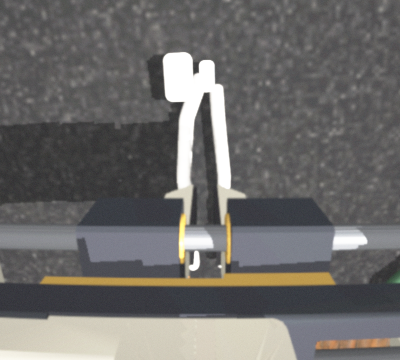

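The fingers hadn't closed yet when the lift began. The press is still on the worktop, still shut and lying the same way. Reopen, go down, and wait longer.

```bash
python3 -m inch '[0,0,0,0,0,-0.04,-1,0,0,0,0,0,-0.045,-1,0,0,0,0,0,-0.045,-1,0,0,0,0,0,-0.045,-1,0,0,0,0,0,-0.025,-1,0,0,0,0,0,0,-1,0,0,0,0,0,0,-1,0,0,0,0,0,0,-1]';python3 look.py w9; python3 to.py 503.4 -175.1 14.5
```

```text
time: 15.85
tool_pos: [502.3, -175.9, 249.2]
tcp_rot: [-3.14, 0.003, -0.084]
contact_force: [-0.3, 0.1, 0.3]
grip_width: 54.5
finger_force: 0.0
[[ 261  115   41  140 2688]]
rect [ 497.4 -175.4] [188.7  44.9] 0.36
[[ 402.9 -153.5]
 [ 403.2 -198.4]
 [ 591.9 -197.2]
 [ 591.6 -152.3]]
Y 419.0 606.2
-88 106.2 [(np.float64(117.4), np.float64(132.9))] 141.5
-76 104.5 [(np.float64(115.8), np.float64(132.4))] 142.4
-64 104.3 [(np.float64(114.1), np.float64(132.0))] 141.9
-52 102.7 [(np.float64(113.8), np.float64(131.5))] 141.3
-40 101.1 [(np.float64(112.1), np.float64(132.4))] 142.1
-28 99.6 [(np.float64(110.4), np.float64(131.9))] 141.5
-16 98.1 [(np.float64(108.8), np.float64(131.5))] 141.0
-4 97.9 [(np.float64(108.5), np.float64(131.0))] 140.4
8 97.7 [(np.float64(108.3), np.float64(129.2))] 139.9
20 97.5 [(np.float64(109.2), np.float64(127.4))] 138.0
32 98.6 [(np.float64(109.0), np.float64(125.7))] 136.2
44 98.4 [(np.float64(110.0), np.float64(124.0))] 134.4
56 102.0 [(np.float64(114.7), np.float64(122.3))] 132.6
68 88.0 [] 130.8
80 86.6 [] 124.1
92 87.7 [(np.float64(107.6), np.float64(118.7))] 119.9
[ 502.2 -175.9  249. ] -0.084
[ 503.4 -175.1   14.5] t [np.float64(0.0014), np.float64(-0.0011), np.float64(0.2931)]
```

```bash
python3 -m inch '[0,0,-0.017,0.001,0.001,0,-1,0,0,0,0,0,0.045,-1,0,0,0,0,0,0.045,-1,0,0,0,0,0,0.045,-1,0,0,0,0,0,0.045,-1,0,0,0,0,0,0.045,-1,0,0,0,0,0,0.04,-1,0,0,0,0,0,0.023,-1,0,0,0,0,0,0.004,-1,0,0,0,0,0,0,-1]'; python3 -m inch '[0,0,0,0,0,0,1,0,0,0,0,0,0,1,0,0,0,0,0,0,1,0,0,0,0,0,0,1,0,0,0,0,0,0,1,0,0,0,0,0,0,1,0,0,0,0,0,0,1,0,0,0,0,0,0,1,0,0,0,0,0,0,1,0,0,0,0,0,0,1]'; python3 -m inch '[0,0,0,0,0,0,1,0,0,0,0,0,0,1,0,0,0,0,0,0,1]'
```

```text
time: 16.73
tool_pos: [502.2, -176.4, 15.4]
tcp_rot: [-3.139, 0.005, -0.058]
contact_force: [-0.1, -1.2, 0.8]
grip_width: 91.7
finger_force: 0.0
time: 17.57
tool_pos: [503.7, -176.9, 17.8]
tcp_rot: [-3.141, 0.0, -0.058]
contact_force: [-0.9, 1.9, 3.3]
grip_width: 41.2
finger_force: 30.0
time: 17.82
tool_pos: [503.8, -177.0, 17.8]
tcp_rot: [-3.141, 0.0, -0.058]
contact_force: [-0.9, 2.8, 4.1]
grip_width: 41.7
finger_force: 30.0
```

```bash
python3 -m inch '[0,0,0,0,0,-0.01,1,0,0,0,0,0,-0.02,1,0,0,0,0,0,-0.03,1,0,0,0,0,0,-0.03,1,0,0,0,0,0,-0.03,1,0,0,0,0,0,-0.02,1,0,0,0,0,0,0,1,0,0,0,0,0,0,1]'; python3 held.py w10 17.8;  python3 - <<'E'
from h import *
c=load("w10");d=shot("side","s10")
o=np.zeros((360,800,3),np.uint8);o[:,:400]=c["image"][60:,80:480,::-1];o[:300,400:]=crop(d,210,150,134,100,3)[:300,:400];cv2.imwrite("pics/w10.png",o)
E
```

```text
time: 18.48
tool_pos: [503.9, -177.5, 129.9]
tcp_rot: [3.141, -0.001, -0.058]
contact_force: [-0.1, 0.3, -3.6]
grip_width: 41.1
finger_force: 29.9
106 233 263 [ 86.4 -22.8  86.4  -9. ]
112 227 268 [ 83.8 -25.7  83.7  -6.7]
118 227 299 [ 81.1 -25.8  81.1   7.6]
124 227 301 [ 78.4 -25.9  78.4   8.6]
130 228 301 [ 75.7 -25.6  75.7   8.6]
136 228 301 [ 73.  -25.7  72.9   8.7]
142 228 302 [ 70.2 -25.9  70.2   9.2]
148 229 302 [ 67.4 -25.5  67.4   9.3]
154 229 312 [ 64.6 -25.7  64.6  14.1]
160 230 314 [ 61.7 -25.3  61.7  15.1]
166 230 314 [ 58.8 -25.5  58.8  15.2]
172 232 314 [ 55.9 -24.6  55.9  15.3]
178 258 315 [ 52.9 -12.   53.   15.9]
184 256 315 [ 50.  -13.1  50.   15.9]
190 254 315 [ 46.9 -14.2  47.   16. ]
196 253 316 [ 42.4 -15.4  42.4  17.3]
202 251 316 [ 39.2 -16.6  39.2  17.4]
208 251 316 [ 36.  -16.7  36.   17.5]
214 251 316 [ 32.7 -16.8  32.7  17.6]
220 251 317 [ 29.3 -16.9  29.3  18.2]
226 250 317 [ 25.9 -17.5  25.9  18.3]
232 250 318 [ 22.5 -17.6  22.5  19. ]
238 250 318 [ 19.  -17.8  19.1  19.1]
244 250 319 [ 15.5 -17.9  15.5  19.8]
250 229 319 [ 11.9 -29.6  12.   19.9]
256 216 319 [  8.3 -37.    8.4  20. ]
```

View pics/w10.png

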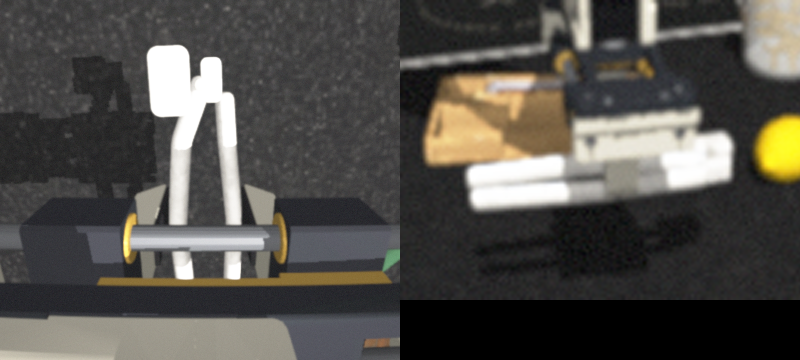

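The press is held level and shut, with the head to the front at columns 227–268. Next I rotate to the tray's yaw and move over the compartment.

```bash
python3 -m inch '[0,0,0.05,0,0,0,1,0,0,0.05,0,0,0,1,0,0,0,-0.0093,-0.0404,0,1,0,0,0,-0.0093,-0.0404,0,1,0,0,0,-0.0093,-0.0404,0,1,0,0,0,-0.0093,-0.0404,0,1,0,0,0,-0.0093,-0.0404,0,1,0,0,0,-0.0093,-0.0404,0,1,0,0,0,-0.0093,-0.0404,0,1,0,0,0,-0.0093,-0.0404,0,1]'; python3 -m inch '[0,0,0,0,0,0.03,1,0,0,0,0,0,0.03,1,0,0,0,0,0,0,1,0,0,0,0,0,0,1]';python3 - <<'E'
from h import *
c=shot("wrist","w11");cv2.imwrite("pics/w11.png",crop(c,140,60,280,205,2.8))
E
python3 to.py 499.3 87.9 50
```

```text
time: 19.42
tool_pos: [497.8, 89.6, 127.9]
tcp_rot: [3.141, 0.003, -0.208]
contact_force: [0.9, 0.1, -2.5]
grip_width: 41.2
finger_force: 29.9
time: 19.75
tool_pos: [497.4, 88.1, 79.8]
tcp_rot: [3.14, 0.005, -0.208]
contact_force: [-0.0, 0.1, -2.1]
grip_width: 41.4
finger_force: 29.9
[498.7  87.9  81.1] -0.209
[499.3  87.9  50. ] t [np.float64(0.0008), np.float64(-0.0002), np.float64(0.0389)]
```

View pics/w11.png

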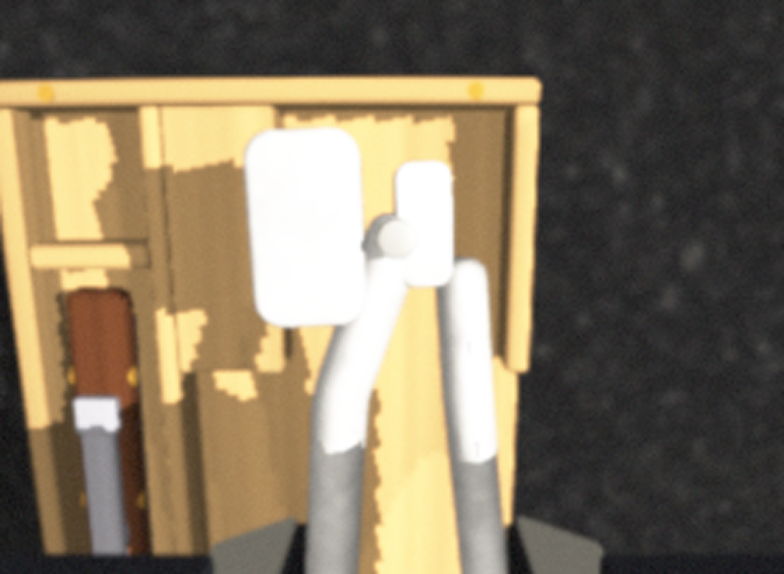

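In the crop, the head's top spans x 246–362 with its front edge at y 128. The compartment's far wall is at y 106, with side walls at x 276 and about 514. I'll compare these in world coordinates.

```bash
python3 - <<'E'
from h import *
np.set_printoptions(precision=1,suppress=True)
c=load("w11");o=get_obs();p=o["tool_pos"];w=o["tcp_rot"][2];print(p)
tx=np.array([np.cos(w),np.sin(w)]);ty=np.array([np.sin(w),-np.cos(w)])
f=lambda l,z:[(np.array([(q-p[:2])@tx,(q-p[:2])@ty])) for q in plane(c,[(140+x/2.8,60+y/2.8) for x,y in l],z)]
z0=p[2]-17.8
print("head front",f([(303,128)],z0+24),"head left",f([(246,170),(252,270)],z0+24))
print("hinged outer",f([(487,290),(497,470)],z0+18))
print("far wall inner",f([(300,107),(450,108)],24),"L",f([(275,110),(275,160)],24),"R",f([(513,120),(507,350)],24),"outer",f([(541,85),(528,370)],24))
print("gap wall ends",f([(518,371)],24),f([(270,370)],24))
E
```

```text
[498.7  87.9  81.1]
head front [array([ 84.5, -15.7])] head left [array([ 78. , -25.2]), array([ 61.8, -25. ])]
hinged outer [array([57.7, 15.2]), array([23.9, 18.1])]
far wall inner [array([ 92.4, -23.6]), array([92.2, 11.2])] L [array([ 91.8, -29.4]), array([ 80.6, -29.9])] R [array([89.6, 26. ]), array([34.9, 26.5])] outer [array([97.4, 32.2]), array([29.8, 32. ])]
gap wall ends [array([29.5, 29.5])] [array([ 29.7, -33.3])]
```

```bash
python3 -m inch '[0,0,0,0.0012,-0.0005,0.015,1,0,0,0,0,0,0.015,1,0,0,0,0,0,0.012,1,0,0,0,0,0,0.012,1,0,0,0,0,0,0.008,1,0,0,0,0,0,0,1,0,0,0,0,0,0,1]'; python3 to.py 499.3 87.9 21.8
```

```text
time: 20.38
tool_pos: [500.1, 88.2, 32.0]
tcp_rot: [3.141, 0.0, -0.209]
contact_force: [0.3, -0.3, -3.3]
grip_width: 41.3
finger_force: 29.9
[500.1  88.2  32. ] -0.209
[499.3  87.9  21.8] t [np.float64(-0.0009), np.float64(0.0005), np.float64(0.0127)]
```

Press underside is at about 14 mm, inside the walls, with no contact. Lower the rest slowly.

```bash
python3 -m inch '[0,0,0,0,0,0.004,1,0,0,0,0,0,0.004,1,0,0,0,0,0,0.002,1,0,0,0,0,0,0,1]'; python3 -m inch '[0,0,0,0,0,0.002,1,0,0,0,0,0,0,1,0,0,0,0,0,0,1]';python3 to.py 499.3 87.9 21.8
```

```text
time: 20.72
tool_pos: [499.9, 88.3, 23.8]
tcp_rot: [3.141, 0.0, -0.208]
contact_force: [-0.7, -0.2, -3.3]
grip_width: 41.3
finger_force: 29.9
time: 20.97
tool_pos: [500.2, 88.3, 22.5]
tcp_rot: [3.142, -0.0, -0.208]
contact_force: [0.2, -0.6, -2.8]
grip_width: 41.2
finger_force: 29.9
[500.2  88.3  22.5] -0.208
[499.3  87.9  21.8] t [np.float64(-0.001), np.float64(0.0007), np.float64(0.0009)]
```

```bash
python3 -m inch '[0,0,0,0,0,0.0015,1,0,0,0,0,0,0,1,0,0,0,0,0,0,1]'; python3 -m inch '[0,0,0,0,0,0.001,1,0,0,0,0,0,0,1]'
```

```text
time: 21.22
tool_pos: [500.2, 88.3, 21.7]
tcp_rot: [-3.142, -0.001, -0.208]
contact_force: [-1.6, 0.3, 3.5]
grip_width: 41.1
finger_force: 29.9
time: 21.38
tool_pos: [500.3, 88.3, 21.6]
tcp_rot: [-3.141, -0.001, -0.208]
contact_force: [-4.1, 0.3, 11.6]
grip_width: 41.0
finger_force: 29.8
```

```bash
python3 -m inch '[0,0,0,0,0,-0.001,-0.3,0,0,0,0,0,0,-0.3,0,0,0,0,0,0,-0.3,0,0,0,0,0,0,-0.3,0,0,0,0,0,0,-0.3,0,0,0,0,0,0,-0.3]'; python3 -m inch '[0,0,0,0,0,-0.01,-0.3,0,0,0,0,0,-0.02,-0.3,0,0,0,0,0,-0.04,-0.3,0,0,0,-0.016,0,-0.04,-0.3,0,0,0,-0.016,0,-0.045,-0.3,0,0,0,-0.016,0,-0.045,-0.3,0,0,0,-0.016,0,-0.045,-0.3,0,0,0,-0.016,0,-0.045,-0.3,0,0,0,0,0,0,-0.3,0,0,0,0,0,0,-0.3]'
python3 - <<'E'
from h import *
c=shot("wrist","w12");cv2.imwrite("pics/w12.png",crop(c,140,30,290,230,2.6))
E
```

```text
time: 21.88
tool_pos: [500.0, 88.3, 21.0]
tcp_rot: [3.141, 0.0, -0.208]
contact_force: [-0.2, -0.8, 0.2]
grip_width: 59.6
finger_force: 0.0
time: 22.72
tool_pos: [437.9, 101.8, 255.7]
tcp_rot: [-3.14, -0.006, -0.208]
contact_force: [-1.2, -0.0, 0.8]
grip_width: 60.0
finger_force: 0.0
```

View pics/w12.png

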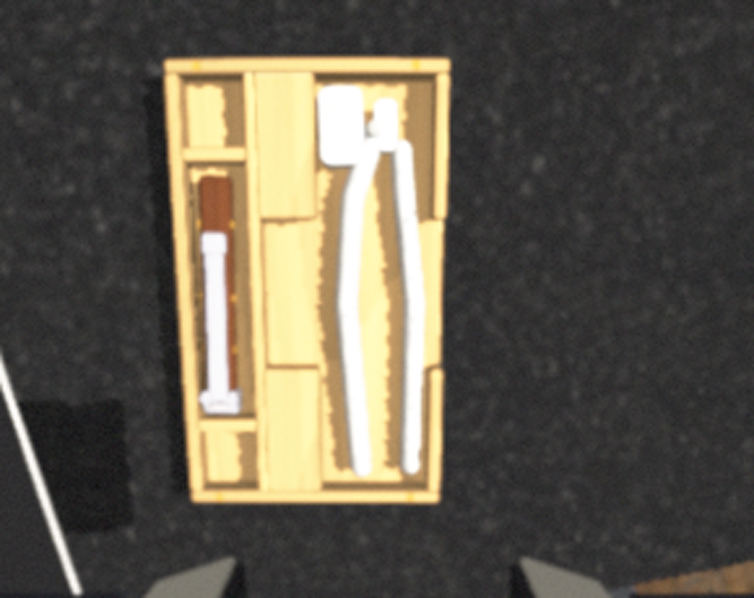

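The press lies shut in the long compartment. In the crop its head is at (341,125), against a left wall at x 316 and far wall at y 76, and its handle ends are at (362,470) and (411,470). It touched the floor at the predicted height, and the 41 mm grip width at full squeeze confirms the handle is shut. The lever is flat.

```bash
python3 -c "
from plant import close_job
print(close_job())"
```

```text
the job is handed in; nothing more can be done
None
```

I handed the job in at about 23 s of the 61 s allowed: the corkscrew lever is down flat in its compartment, and the garlic press is shut and lying on the floor of the long compartment; the hand-in returned no verdict, so this rests on my last images and force readings.

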